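Sort the returned sample vials into their trays

TASK

Sort the five vials standing on the green mat into the trays where each kind belongs: the two white vials in the white tray, the two amber ones in the black tray and the tall clear vial with the orange cap in the orange tray. Stand each one upright in an empty cell, down on the floor of its tray, without tipping any vial over, and leave the white and the amber vial that are already in the trays where they are.

Things in the scene. Friction and masses are not known exactly. Their poses are not given: they have to be found in the camera images.
- white_a_mid (a point): A white plastic 20 ml screw-cap vial with a cream-white cap, 25 mm diameter, 56 mm tall, 22 g; the point given is its centre, half-way up; its z axis points up through the cap; at the start it stands upright, 25 mm or more clear of its neighbours, on a green mat 3 mm thick in front of the robot to its right. The two loose white vials are alike and may take either empty cell.
- white_b_mid (a point): The other loose white plastic 20 ml screw-cap vial with a cream-white cap, 25 mm diameter, 56 mm tall; the point given is its centre, half-way up; its z axis points up through the cap; at the start it stands upright, 25 mm or more clear of its neighbours, on a green mat 3 mm thick in front of the robot to its right.
- amber_a_mid (a point): A brown (amber) glass vial with a black screw cap and a white paper band, 28 mm diameter, 72 mm tall, 45 g; the point given is its centre, half-way up; its z axis points up through the cap; at the start it stands upright, 25 mm or more clear of its neighbours, on a green mat 3 mm thick in front of the robot to its right. The two loose amber vials are alike and may take either empty cell.
- amber_b_mid (a point): The other loose brown (amber) glass vial with a black screw cap and a white paper band, 28 mm diameter, 72 mm tall; the point given is its centre, half-way up; its z axis points up through the cap; at the start it stands upright, 25 mm or more clear of its neighbours, on a green mat 3 mm thick in front of the robot to its right.
- tall_vial_mid (a point): The tall clear vial with an orange screw cap and a white paper band, 28 mm diameter, 95 mm tall, 55 g; the point given is its centre, half-way up; its z axis points up through the cap; at the start it stands upright, 25 mm or more clear of its neighbours, on a green mat 3 mm thick in front of the robot to its right. It stands well above the others.
- white_tray: White plastic tray for the white vials, 149 x 49 mm, 22 mm high. Fixed. Origin: centre of the underside, on the bench; y along its row of 3 square cells, z up; floor and walls 4 mm thick; white card on the -x face. Cells 41 mm square, centres at y = -45, 0 and +45 mm. A white vial stands at y = +45 mm; the others are empty. Fingertips do not fit beside a vial in a cell: hold it higher up.
- black_tray: Black plastic tray for the amber vials, 148 x 52 mm, 30 mm high. Fixed. Origin: centre of the underside, on the bench; y along its row of 3 square cells, z up; floor and walls 4 mm thick; white card on the -x face. Cells 44 mm square, centres at y = -48, 0 and +48 mm. An amber vial stands at y = -48 mm; the others are empty. Fingertips do not fit beside a vial in a cell: hold it higher up.
- orange_tray: Orange plastic tray for the tall vial, 148 x 52 mm, 40 mm high. Fixed. Origin: centre of the underside, on the bench; y along its row of 3 square cells, z up; floor and walls 4 mm thick; white card on the -x face. Cells 44 mm square, centres at y = -48, 0 and +48 mm, all three empty; any of them will do. Fingertips do not fit beside a vial in a cell: hold it higher up.
- racked_white_mid (a point): The white vial (25 mm diameter, 56 mm tall) that already stands loose in the white tray; to be left there. The point given is its centre, half-way up.
- racked_amber_mid (a point): The amber vial (28 mm diameter, 72 mm tall) that already stands loose in the black tray; to be left there. The point given is its centre, half-way up.
Mind the look-alikes: they are no part of the job. Leave any red or yellow look-alike of the part that bears amber_b_mid alone.

How it is judged:
At the end, for the whole second after the job is handed in: Each of the seven vials is in the tray of its kind: centre within 12 mm of the row's middle line and at most 5 mm higher than when standing on the tray floor, upright within 0.12 rad. The two vials that were already in the trays are within 30 mm of where they stood (x of white_a_mid in the frame of white_tray between -0.012 and 0.012 m and y of white_a_mid in the frame of white_tray between -0.058 and 0.058 m and z of each of white_a_mid, white_b_mid, racked_white_mid in the frame of white_tray below 0.037 m and angle between each of white_a_mid, white_b_mid, racked_white_mid, amber_a_mid, amber_b_mid, racked_amber_mid, tall_vial_mid's own z axis and vertical below 0.12 rad and x of white_b_mid in the frame of white_tray between -0.012 and 0.012 m and y of white_b_mid in the frame of white_tray between -0.058 and 0.058 m and x of racked_white_mid in the frame of white_tray between -0.012 and 0.012 m and y of racked_white_mid in the frame of white_tray between -0.058 and 0.058 m and x of amber_a_mid in the frame of black_tray between -0.012 and 0.012 m and y of amber_a_mid in the frame of black_tray between -0.06 and 0.06 m and z of each of amber_a_mid, amber_b_mid, racked_amber_mid in the frame of black_tray below 0.045 m and x of amber_b_mid in the frame of black_tray between -0.012 and 0.012 m and y of amber_b_mid in the frame of black_tray between -0.06 and 0.06 m and x of racked_amber_mid in the frame of black_tray between -0.012 and 0.012 m and y of racked_amber_mid in the frame of black_tray between -0.06 and 0.06 m and x of tall_vial_mid in the frame of orange_tray between -0.012 and 0.012 m and y of tall_vial_mid in the frame of orange_tray between -0.06 and 0.06 m and z of tall_vial_mid in the frame of orange_tray below 0.0565 m and distance of each of racked_white_mid, racked_amber_mid from where it was at the start of the episode below 0.03 m); the robot touches nothing.
It fails at once if a vial was tipped over (more than 0.7 rad) (angle between any of white_a_mid, white_b_mid, racked_white_mid, amber_a_mid, amber_b_mid, racked_amber_mid, tall_vial_mid's own z axis and vertical above 0.7 rad).
It fails at once if a vial that was already in its tray was taken out or moved more than 30 mm (distance of any of racked_white_mid, racked_amber_mid from where it was at the start of the episode above 0.03 m).
It also fails if it takes over 120 s, if anything falls off the work surface, if the arm or the gripper's body presses on something with over 40 N, if the wrist force passes 120 N, or if a joint passes its speed limit or range.

ROBOT

A 6-joint arm with a two-finger parallel gripper is mounted at the origin on a cart in front of the work surface, level with it; the furniture and walls round the work are solid. World frame = base frame: x ahead of the robot, y to its left, z up, the work surface at z = 0. Lengths are in m, angles in rad, forces in N, time in s.
With the tool pointing down it reaches from about 0.3 to 1 m from the base axis. Payload 5.1 kg.
Tool frame: the origin (TCP) lies midway between the tips of the shut fingers; the grasp point (between the pads) lies 19 mm behind it; z points along the fingers, y is the line along which they close (so a half turn about z gives the same grasp; the last joint's range is limited). The gripper opens to 95 mm and grips with 3 to 60 N. Pads are 20 mm wide; open, the fingers measure 119 mm over their backs; the gripper's body (75 mm by 180 mm) begins 59 mm behind the grasp point.
Start: joints at [-1.348, 0.124, 1.65, -0, 1.367, -0.083], TCP at [0.196, -0.62, 0.215] pointing down, gripper open.
Joint ranges: [-2.61, 2.61], [-1.02, 2.33], [0.03, 2.71], [-1.35, 4.49], [0.32, 2.68], [-2.91, 2.91]. Speed limits (rad/s): [2.57, 2.57, 3.14, 3.14, 3.14, 3.14].

INTERFACE

Orientations are given as a 3x3 rotation matrix whose columns are the frame's x, y, z axes.
In Python, from plant import robot, read_camera gives the robot as it stands. The module is installed in compiled form; this text tells all that it offers.
- The arm moves only by the shell command python3 -m crank 'ROWS' [FORCE]. ROWS is JSON, a list that holds one entry, the list of rows, each a list of 7 numbers: the closure in counts, from 0 (fully open) to 255 (shut), then the shift along the tool's x, y, z in units of 30 mm (1.0 is 30 mm), then the turn, a rotation vector about the tool's x, y, z in units of 6 degrees (1.0 is 6 degrees). A call has 1 to 20 rows; each row shifts and turns the commanded pose from where the row before left it, along the tool's axes as they then stand; what a row does not reach is not made up. A row lasts 1/12 s, in which the tool goes at most 41.7 mm and 7.16 degrees, less where a joint would pass 70% of its speed; a pose out of reach is approached as far as the arm can. A call is refused whole if a number of a shift passes 1 or a number of a turn 1, either way. A call with a gripper value outside its range is refused whole. The fingers move at their own pace and stop on an object; FORCE is the grip in N (left out, the last holds). Time passes only in rows, so rows that do not move let the fingers close. It gives the time, the measured TCP pose, the force, the opening and the grip force at its end, in the units of the state.
- robot.get_obs(): the state, without advancing time (a new reading comes with each control period).
- read_camera(name): name is "side" or "top" or "wrist"; returns a dict with "image" (420x560x3 uint8, blue, green, red), "z_map" (420x560 float32, m along the optical axis (not along the pixel's ray), 0 where there is no reading), "camera_matrix" (3x3 intrinsics, pixels), "position" and "orientation" of the camera in the world. Camera axes: x right, y down, z forward; pixel columns grow to the right and rows downward; lengths in m; the calibration is good to about 2 mm. A picture is of the moment at which its call begins.
- robot.hand_in(): hands the job in; it is judged then, once.
The state is a dict: "clock": time; "joint_pos": joint angles; "qd": joint speeds; "effort": joint torques, N m; "eef_pos": TCP position; "eef_rot": TCP orientation; "contact_force": force on the tool from outside, world axes, zero at the start; "moment": the same for the moment, N m; "opening": finger opening in m; "gripper_force": force on a finger pad.
Only numpy, scipy, OpenCV 4.12 (cv2) and the standard library are available. Lean on these libraries where they do the work, as an engineer would, in place of code of your own. Each camera call takes 0.05 s, during which the arm holds its last target. There are 200 camera calls.

## Working session

There is one attempt and no reset: what is moved stays moved. The work goes in short steps, Python scripts to look and compute and a shell command to move; the robot and the scene stay as the last step left them, time stands still between calls to the robot, and variables do not carry over. Pictures are saved under pics/ and viewed, at most 14 in all, crops included, and the job is handed in when it is done.

```bash
mkdir -p pics
cat > h.py <<'E'
import numpy as np, cv2
from plant import robot, read_camera
def pts(c):
    K=c["camera_matrix"];z=c["z_map"];h,w=z.shape
    u,v=np.meshgrid(np.arange(w),np.arange(h))
    P=np.stack([(u-K[0,2])/K[0,0]*z,(v-K[1,2])/K[1,1]*z,z],-1)
    return P@np.array(c["orientation"]).T+np.array(c["position"])
E
python3 - <<'E'
from h import *
for n in ["top","side"]:
    c=read_camera(n);cv2.imwrite(f"pics/{n}0.png",c["image"]);np.savez(f"{n}0.npz",P=pts(c),im=c["image"],z=c["z_map"]);print(n,c["position"],c["orientation"])
print(robot.get_obs())
E
```

```text
top [ 0.21743545 -0.09682038  1.79399683] [[ 0.25886502 -0.94516971  0.19910578]
 [-0.96590811 -0.25261527  0.05663078]
 [-0.00322853 -0.20697762 -0.97834035]]
side [ 0.60543734 -1.03567836  0.77369605] [[ 0.99778096  0.04785427 -0.04629395]
 [ 0.06511775 -0.55634783  0.82839409]
 [ 0.01388666 -0.82957041 -0.55822943]]
{'clock': 0.1, 'joint_pos': array([-1.34757865e+00,  1.24405306e-01,  1.65148394e+00,  8.54554583e-06,
        1.36752446e+00, -8.25975896e-02]), 'qd': array([-0.00168617, -0.0025354 , -0.00350592, -0.00133775,  0.00078864,
       -0.00045374]), 'effort': array([-2.22206340e-04, -4.18883443e+01, -3.61096323e+01,  7.76632363e-02,
        4.61605238e-02, -6.18430840e-05]), 'eef_pos': array([ 0.19554664, -0.61929615,  0.21356399]), 'eef_rot': array([[ 9.53602371e-01,  3.01068700e-01, -3.94962744e-04],
       [ 3.01068917e-01, -9.53600727e-01,  1.77772906e-03],
       [ 1.58581817e-04, -1.81415765e-03, -9.99998342e-01]]), 'contact_force': array([ 0.59747076,  0.72277737, -0.15688943]), 'moment': array([-0.00640323, -0.04363454, -0.01258235]), 'gripper_force': 0.0, 'opening': 0.09500821368479621}
```

View pics/top0.png

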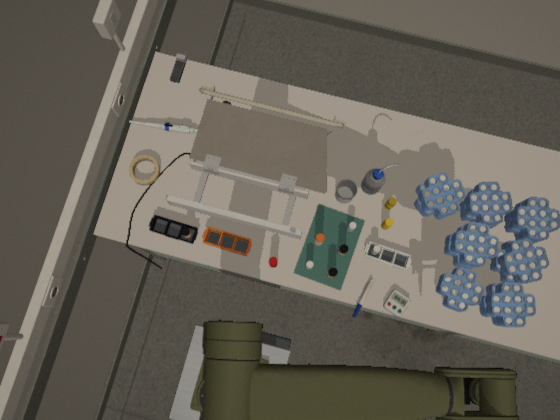

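View pics/side0.png

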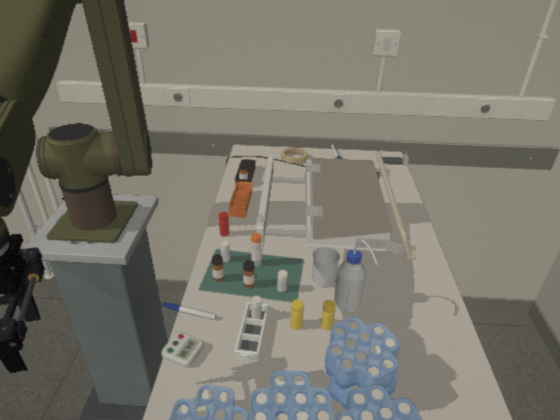

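Top view: on the mat are the orange cap (319,239), white vials (352,226) and (309,265), and amber black-capped vials (343,249) and (333,272). The trays are white (388,255), orange (228,241) and black (173,229). The look-alikes are red (273,262) and yellow (391,202) and (388,224), all off the mat. I'll enlarge to confirm and measure.

Run:
```python
from h import *
d=np.load("top0.npz");im=d["im"]
cv2.imwrite("pics/crop.png",cv2.resize(im[170:300,140:420],None,fx=2.8,fy=2.8,interpolation=cv2.INTER_CUBIC))
P=d["P"]
for n in ["top0","side0"]:
    d=np.load(n+".npz");P=d["P"];im=d["im"]
    X,Y,Z=P[...,0],P[...,1],P[...,2]
    m=((Z>0.012)&(Z<.4)&(X>.15)&(X<.85)&(Y>-.75)&(Y<.6)&(d["z"]>0)).astype(np.uint8)
    k,l,s,c=cv2.connectedComponentsWithStats(m,connectivity=4)
    print(n)
    for i in range(1,k):
        if s[i,4]<12: continue
        q=P[l==i];zt=np.percentile(q[:,2],97);t=q[q[:,2]>zt-.008]
        (cx,cy),(w,h),a=cv2.minAreaRect(q[:,:2].astype(np.float32))
        print(np.round(c[i]),s[i,4],"ztop %.3f"%zt,"topmean",t[:,:2].mean(0).round(4),"rect",round(cx,4),round(cy,4),round(w,3),round(h,3),round(a,1),im[l==i].mean(0).round())
```

```text
top0
[104.  53.] 14 ztop 0.350 topmean [0.8401 0.5976] rect 0.8423 0.5976 0.015 0.004 0.8 [71. 79. 85.]
[92. 63.] 25 ztop 0.395 topmean [0.7816 0.599 ] rect 0.787 0.5986 0.028 0.002 0.3 [70. 79. 84.]
[95. 64.] 12 ztop 0.372 topmean [0.794  0.5986] rect 0.7946 0.5989 0.015 0.002 1.6 [71. 79. 85.]
[ 88. 182.] 6878 ztop 0.248 topmean [0.5127 0.583 ] rect 0.5 0.5766 0.047 0.7 90.0 [102. 112. 117.]
[92. 73.] 19 ztop 0.381 topmean [0.7627 0.598 ] rect 0.7674 0.5984 0.017 0.003 3.4 [71. 80. 85.]
[97. 74.] 12 ztop 0.336 topmean [0.7761 0.5983] rect 0.7757 0.5986 0.022 0.003 5.9 [71. 79. 85.]
[92. 82.] 21 ztop 0.356 topmean [0.7389 0.599 ] rect 0.7473 0.598 0.004 0.025 88.3 [71. 79. 85.]
[98. 84.] 14 ztop 0.317 topmean [0.7555 0.5981] rect 0.7589 0.5979 0.018 0.004 5.5 [72. 80. 86.]
[87. 97.] 14 ztop 0.354 topmean [0.6921 0.5978] rect 0.6989 0.598 0.004 0.017 88.6 [72. 80. 86.]
[ 79. 100.] 17 ztop 0.386 topmean [0.6716 0.599 ] rect 0.6739 0.599 0.014 0.002 1.8 [71. 79. 85.]
[ 81. 108.] 13 ztop 0.362 topmean [0.6587 0.5995] rect 0.6626 0.5981 0.014 0.004 0.3 [72. 81. 87.]
[ 74. 110.] 14 ztop 0
[... 12255 characters left out ...]
0.2556] rect 0.5878 -0.2556 0.024 0.025 24.2 [138. 146. 148.]
[253. 325.] 769 ztop 0.058 topmean [ 0.5325 -0.3492] rect 0.5276 -0.3931 0.157 0.053 85.8 [148. 158. 159.]
[297. 313.] 310 ztop 0.072 topmean [ 0.6259 -0.3674] rect 0.6256 -0.3667 0.028 0.028 48.7 [ 70. 143. 162.]
[189. 309.] 172 ztop 0.017 topmean [ 0.3719 -0.3477] rect 0.3717 -0.3473 0.013 0.133 76.7 [143. 135. 134.]
[341. 381.] 9988 ztop 0.119 topmean [ 0.7025 -0.5778] rect 0.6832 -0.5465 0.279 0.215 4.5 [146. 134. 121.]
[183. 348.] 868 ztop 0.021 topmean [ 0.3854 -0.4595] rect 0.385 -0.457 0.068 0.072 69.6 [128. 140. 140.]
[210. 406.] 1918 ztop 0.060 topmean [ 0.4742 -0.6076] rect 0.475 -0.6011 0.136 0.068 4.1 [144. 134. 124.]
```

View pics/crop.png

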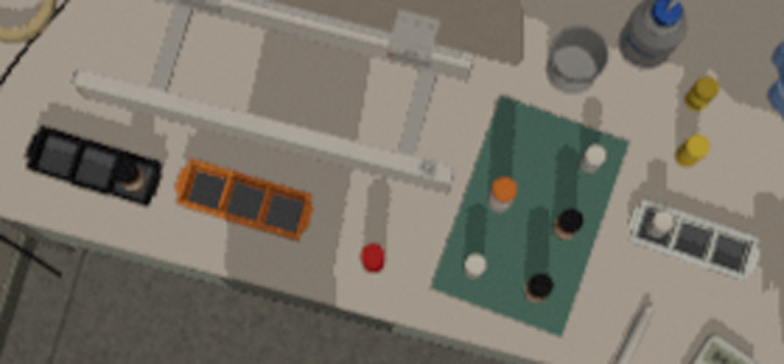

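The crop confirms it: the mat holds two cream-white caps, two black-capped ambers and the tall orange-capped vial. The red one (373,258 in the crop) and the yellow ones (702,92 and 692,150 in the crop) are off the mat, so I'll leave them. The racked white and amber sit in the end cells nearest the mat.

I'll turn the jaws to close along world x while I measure the trays and rail.

```bash
python3 -m crank '[[[90,0,0,0,0,0,-1],[90,0,0,0,0,0,-1],[90,0,0,0,0,0,-1],[90,0,0,0,0,0,-1],[90,0,0,0,0,0,-1],[90,0,0,0,0,0,-1],[90,0,0,0,0,0,-1],[90,0,0,0,0,0,-1],[90,0,0,0,0,0,-1],[90,0,0,0,0,0,-1],[90,0,0,0,0,0,-1],[90,0,0,0,0,0,-1],[90,1,0.7,0,0,0,0],[90,1,0.7,0,0,0,0],[90,1,0.7,0,0,0,0],[90,1,0.7,0,0,0,0],[90,1,0.7,0,0,0,0],[90,1,0.7,0,0,0,0],[90,1,0.7,0,0,0,0],[90,1,0.7,0,0,0,0]]]'
python3 - <<'E'
from h import *
for n in ["top0","side0"]:
    d=np.load(n+".npz");P=d["P"]
    X,Y,Z=P[...,0],P[...,1],P[...,2]
    print(n,"bench z",np.median(Z[(X>.4)&(X<.46)&(Y>-.1)&(Y<-.06)]))
    for nm,c,h in [("white",(.529,-.392),.022),("orange",(.437,.132),.04),("black",(.4315,.318),.03)]:
        m=(abs(X-c[0])<.045)&(abs(Y-c[1])<.1)&(abs(Z-h)<.008)
        if nm=="black": m&=Y>.22
        print(nm,cv2.minAreaRect(P[m][:,:2].astype(np.float32)),m.sum())
    for y in [-.1,0,.1,.2,.3]:
        m=(abs(Y-y)<.01)&(X>.47)&(X<.62)&(Z>.015)&(Z<.3)
        if m.sum(): print("rail y",y,"x",X[m].min().round(3),X[m].max().round(3),"zmax",Z[m].max().round(3))
E
```

```text
clock: 1.77
eef_pos: [0.3661, -0.3794, 0.2142]
eef_rot: [[0.009, 1.0, -0.0], [1.0, -0.009, 0.001], [0.001, -0.0, -1.0]]
contact_force: [-1.0, -0.2, 0.0]
opening: 0.0616
gripper_force: 0.0
top0 bench z 0.001690065730235446
white ((0.5294345021247864, -0.39983755350112915), (0.17128629982471466, 0.05499310791492462), 85.45427703857422) 295
orange ((0.4374207854270935, 0.13234156370162964), (0.16392332315444946, 0.05670924484729767), 88.13603210449219) 286
black ((0.4302678406238556, 0.3174523115158081), (0.16371193528175354, 0.05726861208677292), 88.66061401367188) 283
rail y -0.1 x 0.509 0.529 zmax 0.086
rail y 0 x 0.509 0.529 zmax 0.09
rail y 0.1 x 0.508 0.53 zmax 0.096
rail y 0.2 x 0.509 0.605 zmax 0.094
rail y 0.3 x 0.508 0.529 zmax 0.099
side0 bench z -0.0016669965984102975
white ((0.5275670289993286, -0.3931015133857727), (0.15670980513095856, 0.05344079062342644), 85.82174682617188) 572
orange ((0.434918612241745, 0.12907403707504272), (0.16759908199310303, 0.0557902455329895), 87.89427947998047) 197
black ((0.4275805354118347, 0.3143901228904724), (0.16770769655704498, 0.05627181753516197), 87.50071716308594) 166
rail y -0.1 x 0.509 0.527 zmax 0.082
rail y 0 x 0.508 0.527 zmax 0.082
rail y 0.1 x 0.509 0.526 zmax 0.082
rail y 0.2 x 0.507 0.525 zmax 0.082
rail y 0.3 x 0.507 0.528 zmax 0.082
```

```bash
python3 -m crank '[[[90,0.94,0.62,0,0,0,0],[90,0.94,0.62,0,0,0,0],[90,0.94,0.62,0,0,0,0],[90,0.94,0.62,0,0,0,0],[90,0.94,0.62,0,0,0,0],[90,0.94,0.62,0,0,0,0],[90,0.94,0.62,0,0,0,0],[90,0.94,0.62,0,0,0,0],[90,0,0,0,0,0,0]]]'
cat >> h.py <<'E'
def blobs(n,zmin=.012,zmax=.13,minpx=60):
    c=read_camera(n);P=pts(c);z=c["z_map"];tcp=robot.get_obs()["eef_pos"]
    m=((P[...,2]>zmin)&(P[...,2]<zmax)&(z>0)).astype(np.uint8)
    k,l,s,cc=cv2.connectedComponentsWithStats(m,connectivity=4)
    for i in range(1,k):
        if s[i,4]<minpx: continue
        q=P[l==i];zt=np.percentile(q[:,2],95);t=q[abs(q[:,2]-zt)<.004]
        print(cc[i].round(),s[i,4],"zt %.3f"%zt,"top",cv2.minEnclosingCircle(t[:,:2].astype(np.float32)),t[:,:2].mean(0).round(4),c["image"][l==i].mean(0).round())
    return c
E
python3 - <<'E'
from h import *
c=blobs("wrist");cv2.imwrite("pics/w1.png",c["image"]);print(robot.get_obs()["eef_pos"])
E
```

```text
clock: 2.52
eef_pos: [0.5181, -0.1526, 0.2141]
eef_rot: [[0.003, 1.0, 0.0], [1.0, -0.003, 0.002], [0.002, 0.0, -1.0]]
contact_force: [-0.1, -1.0, 0.2]
opening: 0.0614
gripper_force: 0.0
[453.  85.] 32288 zt 0.086 top ((0.6375223994255066, -0.05198576673865318), 0.14405441284179688) [ 0.6959 -0.0543] [123. 138. 147.]
[162.  72.] 1421 zt 0.072 top ((0.4068112075328827, -0.03302878141403198), 0.014043446630239487) [ 0.4071 -0.0331] [ 41.  46. 138.]
[197. 194.] 732 zt 0.058 top ((0.427977979183197, -0.14937084913253784), 0.012122145853936672) [ 0.4284 -0.1494] [147. 163. 165.]
[279. 209.] 1127 zt 0.098 top ((0.5150784254074097, -0.15850897133350372), 0.013921733945608139) [ 0.515  -0.1584] [ 60. 100. 173.]
[454. 237.] 3069 zt 0.081 top ((0.6948980689048767, -0.20379874110221863), 0.03492442145943642) [ 0.7051 -0.1882] [110. 118. 120.]
[190. 259.] 485 zt 0.075 top ((0.41880953311920166, -0.22214454412460327), 0.012173566967248917) [ 0.4171 -0.2202] [42. 50. 56.]
[270. 271.] 676 zt 0.075 top ((0.5040013194084167, -0.23616406321525574), 0.012262748554348946) [ 0.5037 -0.2324] [44. 53. 61.]
[336. 275.] 134 zt 0.048 top ((0.5779954195022583, -0.24696853756904602), 0.0033541747834533453) [ 0.5782 -0.2466] [114. 122. 122.]
[520. 330.] 93 zt 0.120 top ((0.7306855320930481, -0.2673550248146057), 0.004854082129895687) [ 0.7301 -0.2678] [113. 120. 122.]
[295. 332.] 521 zt 0.022 top ((0.5322317481040955, -0.33554571866989136), 0.029577508568763733) [ 0.5324 -0.3262] [169. 185. 185.]
[294. 342.] 239 zt 0.037 top ((0.5310666561126709, -0.33749109506607056), 0.008498205803334713) [ 0.5315 -0.3355] [81. 87. 90.]
[ 0.51705092 -0.15462067  0.21407976]
```

View pics/w1.png

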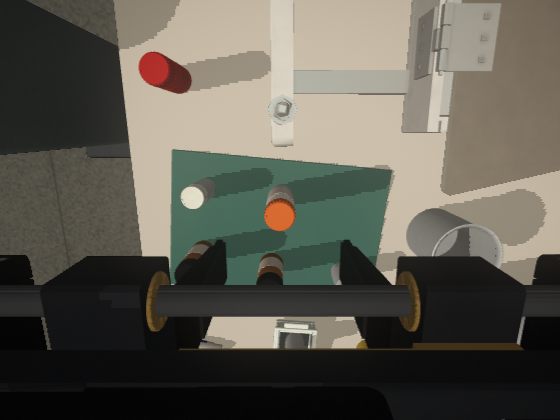

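Wrist view: the tall orange cap is at (280,215), centred between the fingers, and the white cap is at (193,197). The rail ends at (283,140), clear of the fingers. Descending to grasp the tall vial.

```bash
python3 -m crank '[[[90,-0.13,-0.06,0.9,0,0,0],[90,0,0,1,0,0,0],[90,0,0,1,0,0,0],[90,0,0,1,0,0,0],[90,0,0,1,0,0,0],[90,0,0,0.63,0,0,0],[90,0,0,0,0,0,0],[255,0,0,0,0,0,0],[255,0,0,0,0,0,0],[255,0,0,0,0,0,0],[255,0,0,0,0,0,0],[255,0,0,0,0,0,0],[255,0,0,0,0,0,0]]]' 15
```

```text
clock: 3.65
eef_pos: [0.5152, -0.1611, 0.0499]
eef_rot: [[0.008, 1.0, 0.002], [1.0, -0.008, -0.001], [-0.001, 0.002, -1.0]]
contact_force: [-0.9, -0.1, 5.0]
opening: 0.0282
gripper_force: 15.0
```

```bash
python3 -m crank '[[[255,0,0,-0.9,0,0,0],[255,0,0,-0.9,0,0,0],[255,0,0,-0.9,0,0,0],[255,0,0,-0.9,0,0,0],[255,0.97,-0.27,0,0,0,0],[255,0.97,-0.27,0,0,0,0],[255,0.97,-0.27,0,0,0,0],[255,0.97,-0.27,0,0,0,0],[255,0.97,-0.27,0,0,0,0],[255,0.97,-0.27,0,0,0,0],[255,0.97,-0.27,0,0,0,0],[255,0.97,-0.27,0,0,0,0],[255,0.97,-0.27,0,0,0,0],[255,0.97,-0.27,0,0,0,0],[255,0,0,0,0,0,0],[255,0,0,0,0,0,0]]]'
python3 - <<'E'
from h import *
c=blobs("wrist",minpx=200);cv2.imwrite("pics/w2.png",c["image"]);print(robot.get_obs()["eef_pos"],robot.get_obs()["opening"])
P=pts(c)
for nm,c0,h in [("orange",(.436,.131),.04),("black",(.43,.316),.03)]:
    m=(abs(P[...,0]-c0[0])<.045)&(abs(P[...,1]-c0[1])<.09)&(abs(P[...,2]-h)<.004)&(c["z_map"]>0)
    print(nm,m.sum(),cv2.minAreaRect(P[m][:,:2].astype(np.float32)))
E
```

```text
clock: 4.98
eef_pos: [0.4355, 0.1319, 0.1569]
eef_rot: [[0.005, 1.0, 0.0], [1.0, -0.005, -0.0], [-0.0, 0.0, -1.0]]
contact_force: [0.2, 0.3, -0.8]
opening: 0.0277
gripper_force: 15.0
[270.  41.] 4245 zt 0.076 top ((0.4268287122249603, 0.2683297395706177), 0.01407021377235651) [0.4268 0.2681] [33. 37. 41.]
[462. 129.] 28823 zt 0.081 top ((0.5789820551872253, 0.19294284284114838), 0.11402470618486404) [0.5175 0.2005] [165. 177. 184.]
[283. 172.] 3511 zt 0.118 top ((0.43557485938072205, 0.13814952969551086), 0.013455484993755817) [0.4356 0.1456] [ 58. 105. 191.]
[499. 334.] 1413 zt 0.063 top ((0.6442774534225464, 0.021706413477659225), 0.01797069050371647) [0.6448 0.021 ] [130. 141. 147.]
[0.4358544  0.1310337  0.15692012] 0.02770219678963601
orange 2392 ((0.4359343349933624, 0.15341466665267944), (0.12033940106630325, 0.05581137165427208), 88.38904571533203)
black 1974 ((0.4267202317714691, 0.2670169472694397), (0.06515958160161972, 0.05579125136137009), 87.90318298339844)
```

View pics/w2.png

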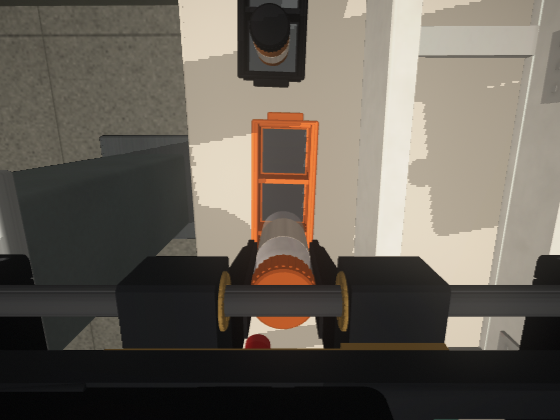

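The vial is held over the orange tray's middle cell (285,205), with the tray straight below. The wrist fit agrees with my estimate: centre (0.436, 0.131). Lowering and releasing.

```bash
python3 -m crank '[[[255,0,0,1,0,0,0],[255,0,0,1,0,0,0],[255,0,0,0.7,0,0,0],[255,0,0,0.5,0,0,0],[255,0,0,0.3,0,0,0],[255,0,0,0,0,0,0]]]'; python3 -m crank '[[[90,0,0,0,0,0,0],[90,0,0,0,0,0,0],[90,0,0,0,0,0,0],[90,0,0,-0.3,0,0,0],[90,0,0,-1,0,0,0],[90,0,0,-1,0,0,0],[90,0,0,-1,0,0,0],[90,-0.95,0.18,-0.2,0,0,0],[90,-0.95,0.18,0,0,0,0],[90,-0.95,0.18,0,0,0,0]]]'
python3 - <<'E'
from h import *
c=blobs("wrist",minpx=200)
E
```

```text
clock: 5.53
eef_pos: [0.4354, 0.1296, 0.0505]
eef_rot: [[0.01, 1.0, -0.003], [1.0, -0.01, -0.001], [-0.001, -0.003, -1.0]]
contact_force: [-0.1, 0.1, -0.3]
opening: 0.028
gripper_force: 15.0
clock: 6.37
eef_pos: [0.4526, 0.0446, 0.1597]
eef_rot: [[0.006, 1.0, 0.005], [1.0, -0.006, -0.0], [-0.0, 0.005, -1.0]]
contact_force: [1.3, 0.5, -0.2]
opening: 0.0615
gripper_force: 0.0
[258.  95.] 7597 zt 0.099 top ((0.435878187417984, 0.1316392421722412), 0.014160582795739174) [0.4361 0.1318] [ 44.  88. 175.]
[364. 123.] 10994 zt 0.082 top ((0.5168632864952087, 0.10117489099502563), 0.09474626928567886) [0.5172 0.1135] [170. 184. 191.]
[524. 146.] 18170 zt 0.077 top ((0.6444835662841797, 0.08352445811033249), 0.09159811586141586) [0.649  0.0756] [132. 144. 150.]
[238. 275.] 470 zt 0.052 top ((0.4086570739746094, -0.023176252841949463), 0.008933791890740395) [ 0.4087 -0.0209] [29. 33. 84.]
[348. 334.] 773 zt 0.088 top ((0.5137332677841187, -0.06300771236419678), 0.00797105859965086) [ 0.5144 -0.0607] [146. 158. 163.]
```

Tall vial placed: top at 0.099, centred. Next is amber_a.

```bash
python3 -m crank '[[[90,-0.96,0.18,0,0,0,0],[90,-0.96,0.18,0,0,0,0],[90,-0.96,0.18,0,0,0,0],[90,-0.96,0.18,0,0,0,0],[90,-0.96,0.18,0,0,0,0],[90,-0.96,0.18,0,0,0,0],[90,-0.96,0.18,0,0,0,0],[90,-0.96,0.18,0,0,0,0],[90,-0.96,0.18,0,0,0,0],[90,-0.96,0.18,0,0,0,0],[90,0,0,0,0,0,0],[90,0,0,0,0,0,0]]]'
python3 - <<'E'
from h import *
c=blobs("wrist",minpx=200);print(robot.get_obs()["eef_pos"])
E
```

```text
clock: 7.42
eef_pos: [0.5032, -0.2442, 0.1576]
eef_rot: [[0.01, 1.0, 0.001], [1.0, -0.01, -0.0], [-0.0, 0.001, -1.0]]
contact_force: [-0.0, 0.1, -0.2]
opening: 0.0618
gripper_force: 0.0
[300.  17.] 991 zt 0.079 top ((0.5175313949584961, -0.09508590400218964), 0.009565874934196472) [ 0.5173 -0.0961] [128. 140. 146.]
[522.  29.] 4416 zt 0.084 top ((0.6751269102096558, -0.11802560836076736), 0.02596740983426571) [ 0.6738 -0.1194] [103. 118. 128.]
[189.  96.] 1218 zt 0.058 top ((0.4282277822494507, -0.15002624690532684), 0.0121138421818614) [ 0.4285 -0.1498] [164. 179. 181.]
[519. 185.] 10183 zt 0.080 top ((0.7001807689666748, -0.2236141711473465), 0.054014116525650024) [ 0.6849 -0.2119] [ 94. 100. 103.]
[186. 192.] 1616 zt 0.075 top ((0.42269185185432434, -0.2266741394996643), 0.014210633002221584) [ 0.423  -0.2262] [44. 50. 53.]
[283. 210.] 1335 zt 0.075 top ((0.5035375952720642, -0.24240320920944214), 0.014191432856023312) [ 0.5036 -0.2417] [42. 48. 50.]
[378. 217.] 1089 zt 0.058 top ((0.5879620313644409, -0.2529735267162323), 0.012126865796744823) [ 0.5876 -0.2525] [166. 181. 184.]
[313. 279.] 509 zt 0.022 top ((0.5330736637115479, -0.3244549632072449), 0.026459231972694397) [ 0.5322 -0.3208] [196. 210. 210.]
[312. 328.] 915 zt 0.059 top ((0.5325806140899658, -0.3465433716773987), 0.012021246366202831) [ 0.5326 -0.3477] [197. 214. 216.]
[ 0.5030248  -0.24316043  0.15731068]
```

```bash
python3 -m crank '[[[90,0,0,1,0,0,0],[90,0,0,1,0,0,0],[90,0,0,1,0,0,0],[90,0,0,1,0,0,0],[90,0,0,0,0,0,0],[255,0,0,0,0,0,0],[255,0,0,0,0,0,0],[255,0,0,0,0,0,0],[255,0,0,0,0,0,0],[255,0,0,0,0,0,0],[255,0,0,-1,0,0,0],[255,0,0,-1,0,0,0],[255,0,0,-1,0,0,0],[255,0,0,-1,0,0,0],[255,0,0,0,0,0,0]]]' 15
```

```text
clock: 8.72
eef_pos: [0.5068, -0.2455, 0.1655]
eef_rot: [[0.009, 1.0, 0.012], [1.0, -0.008, -0.007], [-0.007, 0.012, -1.0]]
contact_force: [1.4, -0.1, 1.1]
opening: 0.0274
gripper_force: 15.0
```

```bash
python3 -m crank '[[[255,1,-0.13,0,0,0,0],[255,1,-0.13,0,0,0,0],[255,1,-0.13,0,0,0,0],[255,1,-0.13,0,0,0,0],[255,1,-0.13,0,0,0,0],[255,1,-0.13,0,0,0,0],[255,1,-0.13,0,0,0,0],[255,1,-0.13,0,0,0,0],[255,1,-0.13,0,0,0,0],[255,1,-0.13,0,0,0,0],[255,1,-0.13,0,0,0,0],[255,1,-0.13,0,0,0,0],[255,1,-0.13,0,0,0,0],[255,1,-0.13,0,0,0,0],[255,1,-0.13,0,0,0,0],[255,1,-0.13,0,0,0,0],[255,1,-0.13,0,0,0,0],[255,0.9,-0.13,0,0,0,0],[255,0.6,-0.13,0,0,0,0],[255,0.5,-0.13,0,0,0,0]]]'
python3 -m crank '[[[255,0,0,0,0,0,0],[255,0,0,0,0,0,0]]]'
python3 - <<'E'
from h import *
c=blobs("wrist",minpx=150,zmin=.022);P=pts(c);cv2.imwrite("pics/w3.png",c["image"])
m=(abs(P[...,0]-.43)<.05)&(abs(P[...,1]-.33)<.08)&(abs(P[...,2]-.03)<.004)&(c["z_map"]>0)
print(m.sum(),cv2.minAreaRect(P[m][:,:2].astype(np.float32)))
E
```

```text
clock: 10.38
eef_pos: [0.4293, 0.329, 0.1568]
eef_rot: [[0.007, 1.0, 0.0], [1.0, -0.007, 0.0], [0.0, 0.0, -1.0]]
contact_force: [0.8, -0.1, -1.2]
opening: 0.0273
gripper_force: 15.0
clock: 10.55
eef_pos: [0.4295, 0.3277, 0.1566]
eef_rot: [[0.007, 1.0, -0.0], [1.0, -0.007, -0.0], [-0.0, -0.0, -1.0]]
contact_force: [0.0, -0.5, -0.8]
opening: 0.0275
gripper_force: 15.0
[488.  51.] 3896 zt 0.025 top ((0.6005218625068665, 0.4729226529598236), 0.05236705765128136) [0.5993 0.4567] [119. 170. 195.]
[283. 181.] 2781 zt 0.121 top ((0.4301627278327942, 0.33095377683639526), 0.013557184487581253) [0.4302 0.3385] [48. 53. 58.]
[454. 234.] 8401 zt 0.081 top ((0.5763372182846069, 0.32630684971809387), 0.07361874729394913) [0.517 0.329] [161. 174. 180.]
[508. 333.] 892 zt 0.058 top ((0.6439996957778931, 0.21457964181900024), 0.018850306048989296) [0.6432 0.219 ] [130. 142. 148.]
[290. 331.] 873 zt 0.040 top ((0.4366236627101898, 0.1960478574037552), 0.029160773381590843) [0.4353 0.2041] [ 33.  72. 151.]
2136 ((0.4296009838581085, 0.3381512761116028), (0.12041553854942322, 0.05601911619305611), 88.33795166015625)
```

View pics/w3.png

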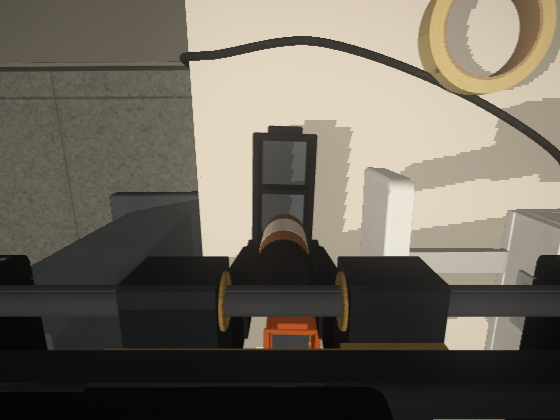

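The far end of the black tray (lug at (285,130)) fits a centre of (0.4285, 0.316). The held vial is over the middle cell, so I'll shift on to the far cell and lower it.

```bash
python3 -m crank '[[[255,0.7,0.02,0,0,0,0],[255,0.52,0.01,0,0,0,0],[255,0,0,0.5,0,0,0],[255,0,0,1,0,0,0],[255,0,0,1,0,0,0],[255,0,0,0.7,0,0,0],[255,0,0,0.4,0,0,0],[255,0,0,0.3,0,0,0],[255,0,0,0,0,0,0],[255,0,0,0,0,0,0]]]'
python3 -m crank '[[[90,0,0,0,0,0,0],[90,0,0,0,0,0,0],[90,0,0,0,0,0,0],[90,0,0,-0.3,0,0,0],[90,0,0,-1,0,0,0],[90,0,0,-1,0,0,0],[90,0,0,-1,0,0,0],[90,-1,0,-0.6,0,0,0],[90,-1,0,0,0,0,0],[90,-1,0,0,0,0,0]]]'
python3 - <<'E'
from h import *
c=blobs("wrist",minpx=150,zmin=.034);print(robot.get_obs()["eef_pos"])
E
```

```text
clock: 11.43
eef_pos: [0.4315, 0.3648, 0.0414]
eef_rot: [[0.009, 1.0, -0.0], [1.0, -0.009, 0.002], [0.002, -0.0, -1.0]]
contact_force: [-2.2, -0.1, 5.9]
opening: 0.0276
gripper_force: 15.0
clock: 12.27
eef_pos: [0.4313, 0.2738, 0.1597]
eef_rot: [[0.007, 1.0, 0.004], [1.0, -0.007, 0.002], [0.002, 0.004, -1.0]]
contact_force: [0.1, -0.4, -0.6]
opening: 0.0614
gripper_force: 0.0
[281. 102.] 1226 zt 0.076 top ((0.4309205412864685, 0.3614981770515442), 0.014166134409606457) [0.4309 0.3616] [41. 44. 47.]
[389. 186.] 6788 zt 0.082 top ((0.515096127986908, 0.2884434461593628), 0.0688304603099823) [0.5168 0.2964] [194. 207. 213.]
[537. 217.] 4679 zt 0.076 top ((0.64429771900177, 0.27004748582839966), 0.028165604919195175) [0.6449 0.2632] [133. 144. 151.]
[277. 220.] 1229 zt 0.076 top ((0.42675530910491943, 0.2687334418296814), 0.014124808833003044) [0.4269 0.2692] [37. 43. 49.]
[289. 277.] 601 zt 0.040 top ((0.4374139606952667, 0.2040162831544876), 0.027705274522304535) [0.4368 0.207 ] [ 43.  87. 175.]
[262. 333.] 207 zt 0.040 top ((0.4111483097076416, 0.14804844558238983), 0.01863725855946541) [0.4109 0.1482] [ 57. 114. 212.]
[313. 332.] 212 zt 0.040 top ((0.45920878648757935, 0.14774689078330994), 0.01831083931028843) [0.4605 0.1483] [ 44.  95. 190.]
[288. 341.] 390 zt 0.057 top ((0.4353967308998108, 0.1419857144355774), 0.010028752498328686) [0.4356 0.145 ] [ 95. 109. 121.]
[0.4304915  0.26932348 0.1581459 ]
```

```bash
python3 -m crank '[[[90,-1,-0.01,0,0,0,0],[90,-1,-0.01,0,0,0,0],[90,-1,-0.01,0,0,0,0],[90,-1,-0.01,0,0,0,0],[90,-1,-0.01,0,0,0,0],[90,-1,-0.01,0,0,0,0],[90,-1,-0.01,0,0,0,0],[90,-1,-0.01,0,0,0,0],[90,-1,-0.01,0,0,0,0],[90,-1,-0.01,0,0,0,0],[90,-1,-0.01,0,0,0,0],[90,-1,-0.01,0,0,0,0],[90,-1,-0.01,0,0,0,0],[90,-1,-0.01,0,0,0,0],[90,-1,-0.01,0,0,0,0],[90,-0.9,0,0,0,0,0],[90,-0.6,0,0,0,0,0],[90,0,0,0,0,0,0],[90,0,0,0,0,0,0]]]'
```

```text
clock: 13.9
eef_pos: [0.4214, -0.2214, 0.1571]
eef_rot: [[0.01, 1.0, -0.0], [1.0, -0.01, 0.0], [0.0, -0.0, -1.0]]
contact_force: [-0.3, 0.6, -0.8]
opening: 0.0615
gripper_force: 0.0
```

```bash
python3 -m crank '[[[90,-0.18,0.04,1,0,0,0],[90,0,0,1,0,0,0],[90,0,0,1,0,0,0],[90,0,0,1,0,0,0],[90,0,0,0,0,0,0],[255,0,0,0,0,0,0],[255,0,0,0,0,0,0],[255,0,0,0,0,0,0],[255,0,0,0,0,0,0],[255,0,0,0,0,0,0],[255,0,0,-1,0,0,0],[255,0,0,-1,0,0,0],[255,0,0,-1,0,0,0],[255,0,0,-1,0,0,0],[255,0,0,0,0,0,0],[255,0,0,0,0,0,0]]]'
```

```text
clock: 15.23
eef_pos: [0.4242, -0.2274, 0.1599]
eef_rot: [[0.008, 1.0, 0.005], [1.0, -0.008, -0.003], [-0.003, 0.005, -1.0]]
contact_force: [1.0, -0.4, -1.1]
opening: 0.0274
gripper_force: 15.0
```

```bash
python3 -m crank '[[[255,1,0,0,0,0,0],[255,1,0,0,0,0,0],[255,1,0,0,0,0,0],[255,1,0,0,0,0,0],[255,1,0,0,0,0,0],[255,1,0,0,0,0,0],[255,1,0,0,0,0,0],[255,1,0,0,0,0,0],[255,1,0,0,0,0,0],[255,1,0,0,0,0,0],[255,1,0,0,0,0,0],[255,1,0,0,0,0,0],[255,1,0,0,0,0,0],[255,1,0,0,0,0,0],[255,1,0,0,0,0,0],[255,1,0,0,0,0,0],[255,0.9,0,0,0,0,0],[255,0.7,0,0,0,0,0],[255,0.5,0,0,0,0,0],[255,0,0,0,0,0,0]]]'; python3 -m crank '[[[255,0,0,0,0,0,0],[255,0,0,0,0,0,0]]]'
```

```text
clock: 16.9
eef_pos: [0.4264, 0.3182, 0.1552]
eef_rot: [[0.006, 1.0, -0.002], [1.0, -0.006, -0.001], [-0.001, -0.002, -1.0]]
contact_force: [0.4, 0.2, -1.2]
opening: 0.0275
gripper_force: 15.0
clock: 17.07
eef_pos: [0.4269, 0.3156, 0.1559]
eef_rot: [[0.009, 1.0, -0.001], [1.0, -0.009, -0.001], [-0.001, -0.001, -1.0]]
contact_force: [-0.5, 0.0, -0.2]
opening: 0.0274
gripper_force: 15.0
```

```bash
python3 -m crank '[[[255,0,0.05,0.5,0,0,0],[255,0,0,1,0,0,0],[255,0,0,1,0,0,0],[255,0,0,0.7,0,0,0],[255,0,0,0.4,0,0,0],[255,0,0,0.3,0,0,0],[255,0,0,0,0,0,0],[255,0,0,0,0,0,0]]]'
python3 -m crank '[[[90,0,0,0,0,0,0],[90,0,0,0,0,0,0],[90,0,0,0,0,0,0],[90,0,0,-0.3,0,0,0],[90,0,0,-1,0,0,0],[90,0,0,-1,0,0,0],[90,0,0,-1,0,0,0],[90,-1,0,-0.6,0,0,0],[90,-1,0,0,0,0,0],[90,-1,0,0,0,0,0]]]'
python3 - <<'E'
from h import *
c=blobs("wrist",minpx=150,zmin=.034);print(robot.get_obs()["eef_pos"])
E
```

```text
clock: 17.73
eef_pos: [0.429, 0.3162, 0.0409]
eef_rot: [[0.01, 1.0, -0.001], [1.0, -0.01, 0.001], [0.001, -0.001, -1.0]]
contact_force: [-2.4, -0.2, 4.6]
opening: 0.0278
gripper_force: 15.0
clock: 18.57
eef_pos: [0.4291, 0.2263, 0.1597]
eef_rot: [[0.007, 1.0, 0.005], [1.0, -0.007, 0.001], [0.001, 0.005, -1.0]]
contact_force: [0.2, -0.6, -1.0]
opening: 0.0614
gripper_force: 0.0
[283.  34.] 1764 zt 0.076 top ((0.4308823347091675, 0.36106836795806885), 0.013912670314311981) [0.4309 0.3612] [37. 41. 46.]
[395. 149.] 10053 zt 0.082 top ((0.5155727863311768, 0.26437968015670776), 0.09199586510658264) [0.5167 0.2765] [194. 207. 213.]
[281. 105.] 1208 zt 0.076 top ((0.4284396171569824, 0.311460942029953), 0.014113527722656727) [0.4284 0.3115] [37. 40. 42.]
[540. 195.] 5782 zt 0.075 top ((0.6437243223190308, 0.22887271642684937), 0.034824568778276443) [0.6446 0.2215] [135. 147. 154.]
[279. 163.] 1116 zt 0.076 top ((0.42691880464553833, 0.26858872175216675), 0.014112811535596848) [0.4268 0.2688] [36. 40. 44.]
[291. 245.] 1280 zt 0.040 top ((0.43633121252059937, 0.18001556396484375), 0.03867495432496071) [0.4371 0.192 ] [ 50.  98. 190.]
[263. 332.] 203 zt 0.040 top ((0.4089406728744507, 0.10087017714977264), 0.018423045054078102) [0.4091 0.1016] [ 58. 118. 219.]
[295. 333.] 1284 zt 0.099 top ((0.435962975025177, 0.1325322985649109), 0.014197999611496925) [0.4359 0.1359] [ 51. 103. 193.]
[0.42833499 0.22195473 0.1581964 ]
```

Both ambers are seated (tops at 0.076). Next is the white at (0.428, -0.150).

```bash
python3 -m crank '[[[90,-1,0.01,0,0,0,0],[90,-1,0.01,0,0,0,0],[90,-1,0.01,0,0,0,0],[90,-1,0.01,0,0,0,0],[90,-1,0.01,0,0,0,0],[90,-1,0.01,0,0,0,0],[90,-1,0.01,0,0,0,0],[90,-1,0.01,0,0,0,0],[90,-1,0.01,0,0,0,0],[90,-1,0.01,0,0,0,0],[90,-1,0.01,0,0,0,0],[90,-0.8,0,0,0,0,0],[90,-0.6,0,0,0,0,0],[90,0,0,0,0,0,0],[90,0,0,0,0,0,0],[90,0,0,0,0,0,0]]]'
python3 - <<'E'
from h import *
c=blobs("wrist",minpx=300,zmin=.034);print(robot.get_obs()["eef_pos"])
E
```

```text
clock: 19.95
eef_pos: [0.4281, -0.1449, 0.1569]
eef_rot: [[0.008, 1.0, 0.0], [1.0, -0.008, 0.0], [0.0, 0.0, -1.0]]
contact_force: [-0.2, 0.3, -0.2]
opening: 0.0616
gripper_force: 0.0
[403.  78.] 7475 zt 0.091 top ((0.5178070068359375, -0.06805058568716049), 0.00924597680568695) [ 0.5153 -0.0689] [172. 185. 192.]
[552.  99.] 1363 zt 0.052 top ((0.6443895101547241, -0.06060038134455681), 0.026603931561112404) [ 0.6452 -0.0726] [124. 136. 143.]
[252.  68.] 1491 zt 0.072 top ((0.4065485894680023, -0.032963261008262634), 0.01410409715026617) [ 0.4066 -0.033 ] [ 52.  58. 180.]
[283. 217.] 777 zt 0.058 top ((0.42805808782577515, -0.14984504878520966), 0.012167122215032578) [ 0.428  -0.1493] [182. 199. 201.]
[ 0.42816049 -0.14456428  0.15678876]
```

```bash
python3 -m crank '[[[90,-0.17,0,1,0,0,0],[90,0,0,1,0,0,0],[90,0,0,1,0,0,0],[90,0,0,0.8,0,0,0],[90,0,0,0.46,0,0,0],[90,0,0,0,0,0,0],[255,0,0,0,0,0,0],[255,0,0,0,0,0,0],[255,0,0,0,0,0,0],[255,0,0,0,0,0,0],[255,0,0,0,0,0,0],[255,0,0,-1,0,0,0],[255,0,0,-1,0,0,0],[255,0,0,-1,0,0,0],[255,0,0,-0.8,0,0,0],[255,0,0,-0.46,0,0,0],[255,0,0,0,0,0,0],[255,0,0,0,0,0,0]]]'
```

```text
clock: 21.5
eef_pos: [0.4287, -0.1508, 0.1577]
eef_rot: [[0.009, 1.0, 0.002], [1.0, -0.009, -0.001], [-0.001, 0.002, -1.0]]
contact_force: [-0.3, 0.0, -0.1]
opening: 0.0006
gripper_force: 0.0
```

The fingers closed on nothing, so I need to look.

Run:
```python
from h import *
c=blobs("wrist",minpx=200,zmin=.012);cv2.imwrite("pics/w4.png",c["image"]);print(robot.get_obs()["eef_pos"])
c=blobs("side",minpx=100,zmin=.01);cv2.imwrite("pics/s4.png",cv2.resize(c["image"][180:340,150:350],None,fx=3.5,fy=3.5))
```

```text
[452.  74.] 14995 zt 0.084 top ((0.5167566537857056, -0.04747047275304794), 0.04666712135076523) [ 0.5163 -0.0443] [154. 167. 174.]
[252.  61.] 1627 zt 0.072 top ((0.4064180552959442, -0.033084433525800705), 0.014200201258063316) [ 0.4066 -0.033 ] [ 50.  55. 173.]
[284. 208.] 889 zt 0.059 top ((0.4312250018119812, -0.14995479583740234), 0.012244988232851028) [ 0.431  -0.1495] [172. 188. 191.]
[538. 247.] 1376 zt 0.047 top ((0.6695833206176758, -0.18730461597442627), 0.008104496635496616) [ 0.669  -0.1874] [111. 118. 120.]
[457. 323.] 402 zt 0.058 top ((0.5877301096916199, -0.25237366557121277), 0.012348550371825695) [ 0.5875 -0.2551] [190. 210. 217.]
[ 0.42787161 -0.15038233  0.15623696]
[ 40. 118.] 2035 zt 0.125 top ((-0.44664156436920166, 0.5968923568725586), 0.18175719678401947) [-0.4403  0.5897] [124. 136. 141.]
[166. 125.] 1457 zt 0.122 top ((0.0231842789798975, 0.5970922708511353), 0.08348848670721054) [0.0177 0.5984] [113. 124. 129.]
[366. 181.] 21300 zt 0.118 top ((0.9814320802688599, 0.3403729498386383), 0.6972193717956543) [0.9565 0.4392] [120. 132. 138.]
[294. 154.] 242 zt
[... 959 characters left out ...]
0.012718652375042439) [ 0.5328 -0.3487] [154. 164. 164.]
[297. 313.] 317 zt 0.072 top ((0.6255039572715759, -0.36592504382133484), 0.01379415113478899) [ 0.6256 -0.3662] [ 74. 148. 167.]
[189. 309.] 237 zt 0.016 top ((0.3725737929344177, -0.34479963779449463), 0.06606970727443695) [ 0.3739 -0.348 ] [149. 142. 141.]
[341. 381.] 9974 zt 0.118 top ((0.684134304523468, -0.5690097212791443), 0.1604331135749817) [ 0.7018 -0.5784] [153. 141. 129.]
[183. 348.] 894 zt 0.020 top ((0.3850928843021393, -0.4564014673233032), 0.04398392513394356) [ 0.385 -0.458] [133. 145. 145.]
[209. 406.] 1922 zt 0.060 top ((0.4767765700817108, -0.6294092535972595), 0.0685163289308548) [ 0.4728 -0.6081] [154. 144. 134.]
```

View pics/w4.png

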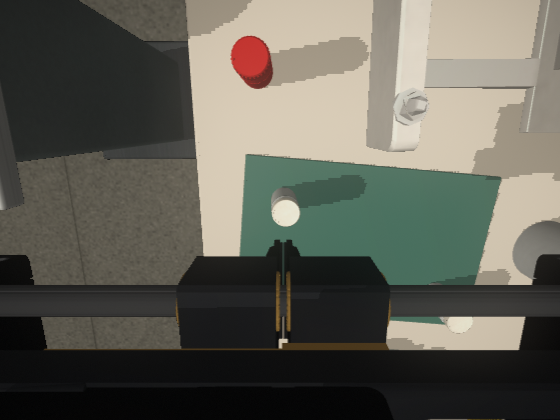

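View pics/s4.png

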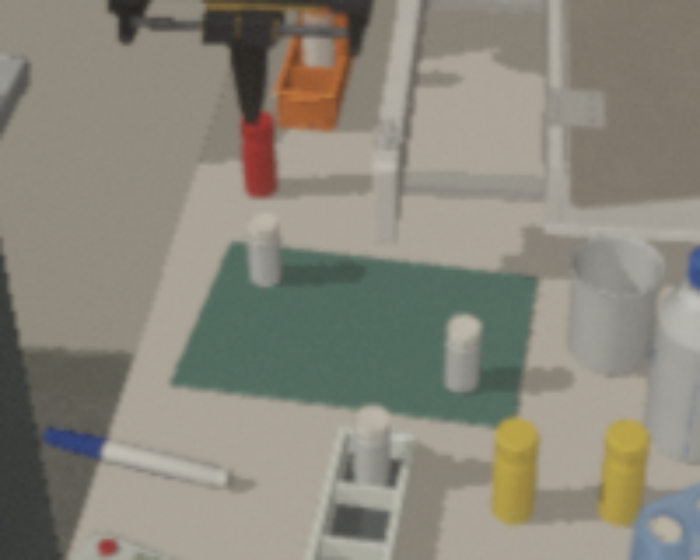

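Wrist view: the white vial is still upright at (286,210), having shifted only 3 mm, at (0.431, -0.150). The side view confirms that nothing tipped. I'll retry slightly lower, with more closing time and more force, and check before lifting.

```bash
python3 -m crank '[[[90,0,0.1,0,0,0,0],[90,0,0,0,0,0,0],[90,0,0,0,0,0,0],[90,0,0,0,0,0,0],[90,0,0,0,0,0,0],[90,0,0,1,0,0,0],[90,0,0,1,0,0,0],[90,0,0,1,0,0,0],[90,0,0,0.8,0,0,0],[90,0,0,0.52,0,0,0],[90,0,0,0,0,0,0],[255,0,0,0,0,0,0],[255,0,0,0,0,0,0],[255,0,0,0,0,0,0],[255,0,0,0,0,0,0],[255,0,0,0,0,0,0],[255,0,0,0,0,0,0],[255,0,0,0,0,0,0],[255,0,0,0,0,0,0]]]' 25
```

```text
clock: 23.18
eef_pos: [0.4316, -0.1507, 0.0278]
eef_rot: [[0.008, 1.0, 0.001], [1.0, -0.008, -0.001], [-0.001, 0.001, -1.0]]
contact_force: [0.5, -0.5, 2.5]
opening: 0.0238
gripper_force: 24.9
```

```bash
python3 -m crank '[[[255,0,0,-0.3,0,0,0],[255,0,0,-0.5,0,0,0],[255,0,0,-0.7,0,0,0],[255,0,0,-0.7,0,0,0],[255,0,0,-0.7,0,0,0],[255,0,0,-0.6,0,0,0],[255,0,0,0,0,0,0]]]'
python3 - <<'E'
from h import *
c=blobs("side",minpx=100,zmin=.01,zmax=.2);cv2.imwrite("pics/s5.png",cv2.resize(c["image"][150:310,150:350],None,fx=3.5,fy=3.5))
E
```

```text
clock: 23.77
eef_pos: [0.4336, -0.1516, 0.1369]
eef_rot: [[0.008, 1.0, 0.007], [1.0, -0.008, -0.003], [-0.003, 0.007, -1.0]]
contact_force: [0.2, -0.3, -0.3]
opening: 0.0238
gripper_force: 24.9
[ 40. 110.] 3357 zt 0.191 top ((-0.4199250340461731, 0.5832638144493103), 0.16834980249404907) [-0.431   0.5833] [126. 138. 143.]
[159. 121.] 1518 zt 0.185 top ((-0.012454858981072903, 0.5624162554740906), 0.03755306079983711) [-0.0094  0.5625] [116. 128. 132.]
[373. 171.] 25909 zt 0.184 top ((1.0192166566848755, 0.2851487100124359), 0.6681768298149109) [1.0027 0.5363] [124. 136. 141.]
[ 91. 202.] 3880 zt 0.193 top ((0.02869652584195137, 0.04080698639154434), 0.14913421869277954) [ 0.0405 -0.0175] [49. 62. 66.]
[294. 154.] 239 zt 0.025 top ((0.6014787554740906, 0.46908390522003174), 0.053397759795188904) [0.5999 0.4659] [103. 133. 147.]
[246. 164.] 301 zt 0.075 top ((0.4295436143875122, 0.31136012077331543), 0.0575343519449234) [0.4285 0.3069] [56. 65. 73.]
[230. 212.] 643 zt 0.191 top ((0.43331271409988403, -0.15921573340892792), 0.023662537336349487) [ 0.4312 -0.1599] [ 77.  95. 123.]
[282. 
[... 202 characters left out ...]
70419770479202) [ 0.5325 -0.3488] [154. 164. 165.]
[297. 313.] 315 zt 0.071 top ((0.6254827380180359, -0.36584240198135376), 0.015010870061814785) [ 0.6258 -0.3663] [ 74. 148. 168.]
[189. 309.] 239 zt 0.016 top ((0.37246182560920715, -0.3445982336997986), 0.06637644022703171) [ 0.3725 -0.3479] [149. 141. 139.]
[341. 381.] 9991 zt 0.118 top ((0.6840630769729614, -0.5679253935813904), 0.16097810864448547) [ 0.7012 -0.5792] [154. 142. 130.]
[183. 348.] 891 zt 0.020 top ((0.3840098977088928, -0.4576217234134674), 0.04226664453744888) [ 0.3848 -0.4574] [133. 145. 145.]
[209. 406.] 1918 zt 0.060 top ((0.47700920701026917, -0.6292489171028137), 0.0683019682765007) [ 0.4727 -0.608 ] [154. 144. 134.]
```

View pics/s5.png

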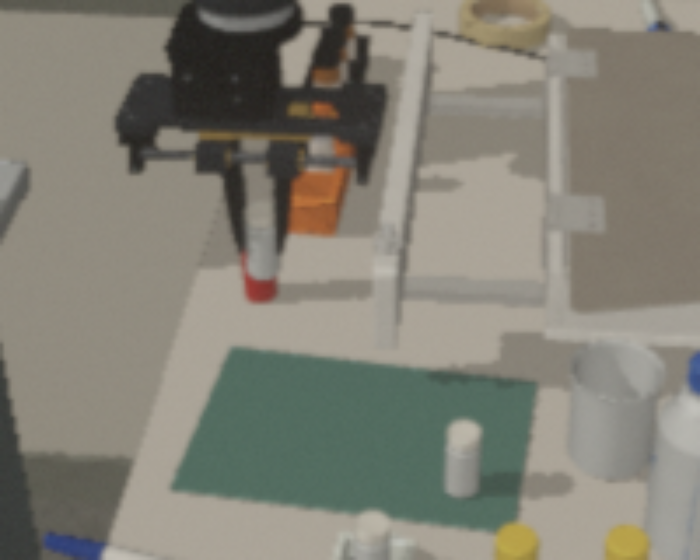

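The white vial is held upright at (260,250). Carrying it to the far cell of the white tray.

```bash
python3 -m crank '[[[255,-0.96,0.32,-0.08,0,0,0],[255,-0.96,0.32,-0.08,0,0,0],[255,-0.96,0.32,-0.08,0,0,0],[255,-0.96,0.32,-0.08,0,0,0],[255,-0.96,0.32,-0.08,0,0,0],[255,-0.96,0.32,-0.08,0,0,0],[255,-0.96,0.32,-0.08,0,0,0],[255,-0.96,0.32,-0.08,0,0,0],[255,-0.96,0.32,-0.08,0,0,0],[255,-0.96,0.32,-0.08,0,0,0],[255,0,0,0,0,0,0],[255,0,0,0,0,0,0],[255,0,0,0,0,0,0]]]'
python3 - <<'E'
from h import *
c=blobs("wrist",minpx=300,zmin=.034);P=pts(c);cv2.imwrite("pics/w6.png",c["image"]);print(robot.get_obs()["eef_pos"])
m=(abs(P[...,0]-.529)<.045)&(abs(P[...,1]+.37)<.1)&(abs(P[...,2]-.022)<.003)&(c["z_map"]>0)
print(m.sum(),cv2.minAreaRect(P[m][:,:2].astype(np.float32)))
E
```

```text
clock: 24.9
eef_pos: [0.5239, -0.4381, 0.154]
eef_rot: [[0.008, 1.0, -0.002], [1.0, -0.008, 0.003], [0.003, -0.002, -1.0]]
contact_force: [0.4, 0.3, -0.3]
opening: 0.024
gripper_force: 24.9
[547.  25.] 1386 zt 0.060 top ((0.719687819480896, -0.29404014348983765), 0.012296916916966438) [ 0.7178 -0.2928] [ 91.  98. 101.]
[293.  98.] 880 zt 0.060 top ((0.5326542854309082, -0.3466785252094269), 0.011920404620468616) [ 0.5327 -0.3466] [161. 179. 184.]
[508. 113.] 2184 zt 0.072 top ((0.6960623860359192, -0.3597245216369629), 0.014494815841317177) [ 0.6953 -0.3595] [ 42. 111. 137.]
[416. 120.] 1702 zt 0.072 top ((0.6262144446372986, -0.36401286721229553), 0.014134681783616543) [ 0.6258 -0.3638] [ 54. 141. 171.]
[512. 247.] 5515 zt 0.106 top ((0.7038714289665222, -0.4625133275985718), 0.0186842642724514) [ 0.6982 -0.4603] [100.  79.  63.]
[501. 331.] 1305 zt 0.118 top ((0.6871554851531982, -0.5116623640060425), 0.012031877413392067) [ 0.6843 -0.5115] [104.  83.  65.]
[ 0.52403814 -0.43781311  0.15447297]
2956 ((0.5283370018005371, -0.3890721797943115), (0.14855268597602844, 0.05290987342596054), 85.73784637451172)
```

View pics/w6.png

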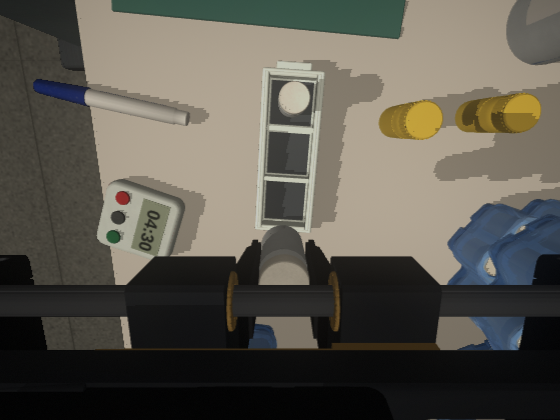

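The white tray is fully visible: end walls at rows about 72 and 228, cross walls at about 129 and 179. I'll compute the cell centres from those.

Run:
```python
from h import *
c=read_camera("wrist");P=pts(c);th=np.deg2rad(85.7)
r=np.array([np.cos(th),np.sin(th)]);n=np.array([r[1],-r[0]])
q=P[...,:2]-np.array([.5285,-.392]);s=q@r;t=q@n
ok=(abs(s)<.1)&(c["z_map"]>0)
for nm,sel in [("rim s hist (|t|<15mm)",(abs(t)<.015))]:
    m=ok&sel&(abs(P[...,2]-.022)<.003);h,e=np.histogram(s[m],np.arange(-.09,.0905,.003))
    print([(round(1e3*a),int(b)) for a,b in zip(e,h) if b])
m=ok&(abs(P[...,2]-.022)<.003)&(abs(s)<.06);h,e=np.histogram(t[m],np.arange(-.04,.041,.002));print([(round(1e3*a),int(b)) for a,b in zip(e,h) if b])
```

```text
[(-72, 7), (-69, 42), (-66, 21), (-27, 1), (-24, 33), (-21, 10), (18, 4), (21, 28), (24, 8), (33, 5), (36, 2), (63, 28), (66, 139), (69, 122), (72, 110), (75, 76)]
[(-28, 112), (-26, 303), (-24, 305), (-22, 197), (-20, 4), (-18, 2), (-16, 2), (-14, 4), (-12, 11), (-10, 5), (-8, 10), (-6, 6), (-4, 9), (-2, 7), (0, 3), (2, 6), (4, 6), (6, 3), (8, 7), (10, 6), (12, 3), (14, 4), (16, 1), (18, 8), (20, 313), (22, 303), (24, 281), (26, 8)]
```

The cell centre is (0.524, -0.437) and the vial is right over it. Lowering.

```bash
python3 -m crank '[[[255,0,0,0.5,0,0,0],[255,0,0,1,0,0,0],[255,0,0,1,0,0,0],[255,0,0,0.8,0,0,0],[255,0,0,0.5,0,0,0],[255,0,0,0.3,0,0,0],[255,0,0,0.08,0,0,0],[255,0,0,0,0,0,0],[255,0,0,0,0,0,0]]]'
python3 -m crank '[[[90,0,0,0,0,0,0],[90,0,0,0,0,0,0],[90,0,0,0,0,0,0],[90,0,0,0,0,0,0],[90,0,0,-0.3,0,0,0],[90,0,0,-1,0,0,0],[90,0,0,-1,0,0,0],[90,0,0,-1,0,0,0],[90,0.6,0.1,-0.9,0,0,0],[90,1,0.35,0,0,0,0],[90,1,0.35,0,0,0,0],[90,1,0.35,0,0,0,0],[90,1,0.35,0,0,0,0],[90,1,0.35,0,0,0,0],[90,0.5,0.25,0,0,0,0],[90,0,0,0,0,0,0],[90,0,0,0,0,0,0]]]'
python3 - <<'E'
from h import *
c=blobs("wrist",minpx=150,zmin=.034)
c=blobs("side",minpx=100,zmin=.03);print(robot.get_obs()["eef_pos"])
E
```

```text
clock: 25.75
eef_pos: [0.5257, -0.44, 0.0324]
eef_rot: [[0.008, 1.0, 0.002], [1.0, -0.008, -0.002], [-0.002, 0.002, -1.0]]
contact_force: [0.6, 0.1, 0.7]
opening: 0.0241
gripper_force: 24.9
clock: 27.17
eef_pos: [0.5897, -0.2563, 0.1575]
eef_rot: [[0.006, 1.0, 0.001], [1.0, -0.006, -0.001], [-0.001, 0.001, -1.0]]
contact_force: [-0.7, -0.3, 0.3]
opening: 0.0613
gripper_force: 0.0
[186.   6.] 356 zt 0.060 top ((0.5186078548431396, -0.09964453428983688), 0.008515224792063236) [ 0.5178 -0.0997] [ 91. 100. 105.]
[460.  22.] 6985 zt 0.084 top ((0.7158212065696716, -0.1219383031129837), 0.05637393146753311) [ 0.7065 -0.121 ] [ 98. 114. 124.]
[430. 151.] 5195 zt 0.082 top ((0.6949058175086975, -0.2047007977962494), 0.03505326807498932) [ 0.6989 -0.2042] [104. 111. 113.]
[281. 207.] 780 zt 0.058 top ((0.5882976651191711, -0.25283876061439514), 0.012061730027198792) [ 0.5882 -0.2527] [173. 191. 196.]
[482. 236.] 5836 zt 0.127 top ((0.7446005344390869, -0.2699451446533203), 0.01775667630136013) [ 0.7409 -0.2688] [115. 121. 123.]
[324. 332.] 948 zt 0.072 top ((0.6267018914222717, -0.36348068714
[... 1606 characters left out ...]
. 155. 174.]
[329. 310.] 251 zt 0.072 top ((0.6955401301383972, -0.36078837513923645), 0.01508608553558588) [ 0.6962 -0.3614] [ 79. 156. 176.]
[366. 372.] 6620 zt 0.118 top ((0.7517544031143188, -0.5514633655548096), 0.1176571324467659) [ 0.7535 -0.5536] [158. 145. 132.]
[248. 336.] 180 zt 0.059 top ((0.5224709510803223, -0.4403526484966278), 0.012807037681341171) [ 0.5238 -0.4407] [155. 165. 168.]
[291. 399.] 3253 zt 0.118 top ((0.6181698441505432, -0.6349692344665527), 0.07035155594348907) [ 0.6162 -0.6204] [160. 150. 138.]
[210. 406.] 1917 zt 0.060 top ((0.47681528329849243, -0.6280365586280823), 0.06828415393829346) [ 0.4731 -0.608 ] [158. 149. 138.]
[ 0.58912781 -0.25767724  0.15724493]
```

White_a is seated. Next is white_b.

```bash
python3 -m crank '[[[90,0.16,-0.03,1,0,0,0],[90,0,0,1,0,0,0],[90,0,0,1,0,0,0],[90,0,0,0.8,0,0,0],[90,0,0,0.53,0,0,0],[90,0,0,0,0,0,0],[90,0,0,0,0,0,0],[255,0,0,0,0,0,0],[255,0,0,0,0,0,0],[255,0,0,0,0,0,0],[255,0,0,0,0,0,0],[255,0,0,0,0,0,0],[255,0,0,0,0,0,0],[255,0,0,0,0,0,0],[255,0,0,0,0,0,0]]]' 25
```

```text
clock: 28.52
eef_pos: [0.5887, -0.252, 0.0272]
eef_rot: [[0.008, 1.0, 0.0], [1.0, -0.008, -0.0], [-0.0, 0.0, -1.0]]
contact_force: [-0.9, 0.5, 2.0]
opening: 0.0233
gripper_force: 25.0
```

```bash
python3 -m crank '[[[255,0,0,-0.3,0,0,0],[255,0,0,-0.5,0,0,0],[255,0,0,-0.7,0,0,0],[255,0,0,-0.7,0,0,0],[255,0,0,-0.7,0,0,0],[255,0,0,-0.7,0,0,0],[255,0,0,-0.6,0,0,0],[255,-0.78,-0.33,0,0,0,0],[255,-0.78,-0.33,0,0,0,0],[255,-0.78,-0.33,0,0,0,0],[255,-0.78,-0.33,0,0,0,0],[255,-0.78,-0.33,0,0,0,0],[255,-0.78,-0.35,0,0,0,0],[255,0,0,0,0,0,0],[255,0,0,0,0,0,0],[255,0,0,0,0,0,0]]]'
```

```text
clock: 29.85
eef_pos: [0.5276, -0.3917, 0.1538]
eef_rot: [[0.009, 1.0, 0.001], [1.0, -0.009, -0.0], [-0.0, 0.001, -1.0]]
contact_force: [0.3, 0.3, -0.1]
opening: 0.0236
gripper_force: 25.0
```

```bash
python3 -m crank '[[[255,0,0,0.5,0,0,0],[255,0,0,1,0,0,0],[255,0,0,1,0,0,0],[255,0,0,0.8,0,0,0],[255,0,0,0.5,0,0,0],[255,0,0,0.25,0,0,0],[255,0,0,0.1,0,0,0],[255,0,0,0,0,0,0],[255,0,0,0,0,0,0]]]'
python3 -m crank '[[[90,0,0,0,0,0,0],[90,0,0,0,0,0,0],[90,0,0,0,0,0,0],[90,0,0,0,0,0,0],[90,0,0,-0.3,0,0,0],[90,0,0,-1,0,0,0],[90,0,0,-1,0,0,0],[90,0,0,-1,0,0,0],[90,0,-0.5,-0.9,0,0,0],[90,-0.9,-0.5,0,0,0,0],[90,-0.9,-0.5,0,0,0,0],[90,-0.9,-0.5,0,0,0,0],[90,-0.9,-0.5,0,0,0,0],[90,0,0,0,0,0,0],[90,0,0,0,0,0,0]]]'
python3 - <<'E'
from h import *
c=blobs("wrist",minpx=150,zmin=.034)
c=read_camera("side");cv2.imwrite("pics/s7.png",cv2.resize(c["image"][140:380,140:360],None,fx=2.5,fy=2.5))
E
```

```text
clock: 30.6
eef_pos: [0.5282, -0.3921, 0.0292]
eef_rot: [[0.008, 1.0, 0.001], [1.0, -0.008, -0.001], [-0.001, 0.001, -1.0]]
contact_force: [1.1, -0.4, -0.1]
opening: 0.0238
gripper_force: 25.0
clock: 31.85
eef_pos: [0.4505, -0.5005, 0.155]
eef_rot: [[0.011, 1.0, 0.001], [1.0, -0.011, -0.0], [-0.0, 0.001, -1.0]]
contact_force: [-0.0, 1.6, 0.1]
opening: 0.0615
gripper_force: 0.0
[390.  13.] 1021 zt 0.059 top ((0.5324994325637817, -0.34724658727645874), 0.012013137340545654) [ 0.5319 -0.351 ] [135. 149. 155.]
[523.  29.] 2682 zt 0.072 top ((0.6254210472106934, -0.36369821429252625), 0.014731318689882755) [ 0.6251 -0.3642] [ 41. 121. 149.]
[382.  75.] 1138 zt 0.059 top ((0.5280956029891968, -0.3931143581867218), 0.01228859182447195) [ 0.5279 -0.3933] [153. 170. 176.]
[374. 136.] 933 zt 0.059 top ((0.5238583087921143, -0.43907061219215393), 0.01200385857373476) [ 0.5236 -0.439 ] [160. 177. 182.]
[554. 238.] 292 zt 0.046 top ((0.6944112777709961, -0.5310837030410767), 0.011426769196987152) [ 0.6914 -0.5308] [105.  84.  67.]
[311. 281.] 340 zt 0.047 top ((0.4773680567741394, -0.5698226690292358), 0.02287173457443714) [ 0.4727 -0.5682] [84. 67. 55.]
[301. 333.] 3764 zt 0.059 top ((0.4648129940032959, -0.621445894241333), 0.05506427213549614) [ 0.4688 -0.6105] [138. 124. 109.]
```

View pics/s7.png

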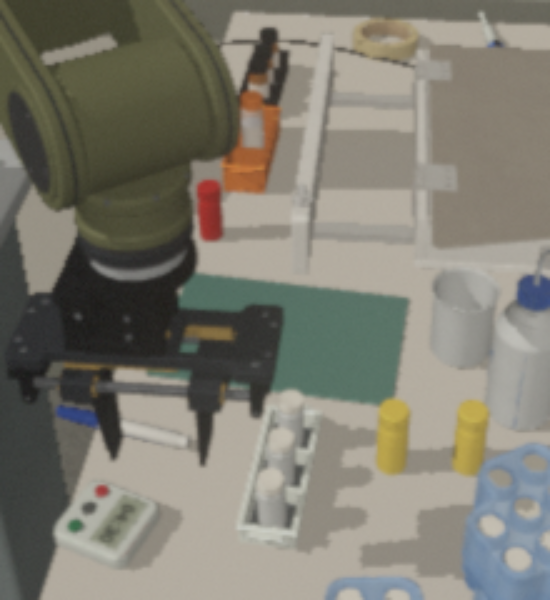

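The side view shows three white vials upright in the white tray at (291,410), (281,450) and (271,495), with tops at 0.059. The mat is empty, the orange and black trays are filled, and the gripper is clear.

```bash
python3 -c "
from plant import robot
print(robot.hand_in())"
```

```text
the job is handed in; nothing more can be done
None
```

All five vials stand upright in the trays for their kinds and the job is handed in; the first grasp on one white vial missed and shifted it about 3 mm without tipping it, the two racked vials did not move, and the hand-in gave no verdict.

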